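# Clip the lid on the cuttings tub and put it away in the storage tray

### The job

Snap the matching oblong lid onto the open tub of cuttings, pressing until both end clips have sprung back over it, and then, keeping it upright, stand the closed tub in the free bay of the black two-bay tray, flat on the mat with its long side along the bay. Leave the square lid, the tub already stored and everything else on the bench where they are.

Things in the scene. Friction and masses are not known exactly. Their poses are not given: they have to be found in the camera images.
- tub: Open grey plastic tub of cuttings, loose, about 0.33 kg: outside 126 (x) x 86 (y) x 70 mm high, walls 3 mm, mouth 120 x 80 mm. Origin at the centre of its underside, z up, x along its long side; half a turn makes no difference. The contents stay 10 mm below the rim.
- tub_mouth (a point): Centre of the tub's mouth, level with the rim. At the middle of each short side a sprung clip 30 mm wide rises 21 mm above the rim, its nose hooking inward over the lid's edge; over the clips the tub is 145 mm long. The sloping noses begin 69 mm from the centre at the top and come in to 62 mm.
- lid: Matching oblong grey lid, loose, about 80 g, lying handle up: plate 132 (x) x 92 (y) mm, z 10 to 14 mm; under it a skirt (117 x 77 mm outside, rounded edge), z 0 to 10 mm, that goes inside the tub's mouth with 1.5 mm play all round. Origin at the centre of the skirt's underside. Seated, its axes are parallel to the tub's (or half a turn off) and its origin is 60 mm above the tub's.
- lid_grip (a point): Centre of the bar of the oblong lid's bail handle, 46 mm above the lid's origin. The bar is 70 mm long along the lid's x, 12 mm wide (y), 12 mm high, and stands clear 26 mm over the plate on a post at each end. Pressing straight down at the middle takes about 10 to 15 N to snap both clips (about 5 to 8 N each); then the clips hold the lid and the tub can be carried by the bar.
- clip_a (a joint): Clip at the tub's +x end: how far it is pushed outward (m), 0 at rest, up to 0.008; about 4 to 5 mm while the lid's edge passes its nose, and back to 0 when it has snapped over the lid.
- clip_b (a joint): The same for the clip at the tub's -x end.
- bay_mat: Grey mat 150 (x) x 88 (y) x 2 mm on the floor of the free bay of the storage tray. Origin at the centre of its underside, x along the bay's long side. The bay is 166 (x) x 100 (y) mm inside, its walls reach 26 mm above the mat's underside, and the other bay is alongside, 104 mm away in +y or -y. A tub standing on the mat has its underside 2 mm above this origin.
- tray: Black storage tray fixed to the bench, 174 (x) x 212 (y) x 30 mm, floor and walls 4 mm, with a divider that makes two bays side by side in y. Origin at the centre of its underside.
- stored_tub: A closed tub of the same shape, lid on, loose, that stands in the other bay: 145 x 92 mm, 112 mm high to the top of its handle. Origin at the centre of its underside. To be left alone.
- square_lid: A lid that does not fit, loose: square, 104 x 104 mm, with the same handle (bar along its x) and the same heights as the oblong lid. Origin at the centre of its underside. To be left alone.
- mister: White spray bottle with a black head, standing, 66 mm wide, 226 mm tall, the head reaching 60 mm out along its -x. Origin at the centre of its underside. To be left alone.
- jar: Amber glass jar with a metal cap, 68 mm wide, 110 mm tall. Origin at the centre of its underside. To be left alone.
- dish: White ceramic dish, 90 mm wide, 28 mm tall. Origin at the centre of its underside. To be left alone.
- snips: Snips with black handles lying flat, 160 mm long along x, 62 mm wide, 13 mm tall. Origin under the pivot. To be left alone.
- dibber: Wooden dibber with a T grip lying flat, 165 mm long along x, 50 mm wide, 16 mm tall. Origin under the middle of its shaft. To be left alone.

How it is judged:
By the outcome, as a careful person would: the job done as asked, in the order asked, and still so for the second after the job is handed in, with the robot touching nothing.
It also fails if it takes over 54 s, if anything falls off the work surface, if the arm or the gripper's body presses on something with over 40 N, if the wrist force passes 120 N, or if a joint passes its speed limit or range.

### The arm

A 6-joint arm with a two-finger parallel gripper is mounted at the origin on the work surface. World frame = base frame: x ahead of the robot, y to its left, z up, the work surface at z = 0. Lengths are in m, angles in rad, forces in N, time in s.
With the tool pointing down it reaches from about 0.275 to 0.875 m from the base axis. Payload 12.5 kg.
Tool frame: the origin (TCP) lies on the centre line of the jaws, within the pads' length; the fingertips stand r.finger_overhang ahead of it and the grasp point (between the pads) lies 3 mm ahead of it (r.finger_overhang is the distance from the TCP to the fingertips, in m); z points along the fingers, y is the direction in which the jaws open and shut (so a half turn about z gives the same grasp; the last joint's range is limited). The gripper opens to 85 mm and grips with 20 to 120 N. Pads are 22 mm wide; open, the fingers measure 114 mm over their backs; the gripper's body (76 mm by 85 mm) begins 54 mm behind the grasp point. The pads swing forward as they close: fully open they stand 13 mm farther back than shut.
Start: joints at [1.125, 0.351, 1.652, -0, 1.139, -0.085], TCP at [0.194, 0.515, 0.253] pointing down, gripper open.
Joint ranges: [-2.75, 2.75], [-0.79, 2.1], [0.01, 2.65], [-1.57, 4.71], [0.07, 3.14], [-2.87, 2.87]. Speed limits (rad/s): [2.22, 2.22, 2.79, 3.14, 3.14, 3.14].

### API

Orientations are given as a unit quaternion [x, y, z, w].
In Python, from cell import r, optics gives the robot as it stands. The module is installed in compiled form; this text tells all that it offers. Calls block until the motion is done:
- r.move_to(position, orientation): joint-space move of the TCP to a pose.
- r.move_linear(position, rot=None, vel=0.15): straight line of the TCP; rot=None keeps the orientation; vel is the mean speed in m/s.
- r.set_joints(angles): joint-space move.
- r.set_gripper(opening, squeeze=None): opening from 0.0 (shut) to 1.0 (fully open); squeeze is the grip in N (None keeps the last); returns when the fingers have stopped.
- r.sleep(seconds).
- r.inverse_kinematics(position, orientation): joint angles nearest the present ones, or None.
- optics.get_image(name): name is "side" or "top"; returns a dict with "pixels" (420x560x3 uint8, red, green, blue), "depth" (420x560 float32, m along the optical axis (not along the pixel's ray), 0 where there is no reading), "fx", "fy", "cx", "cy" (pixels), "camera_from_world" (4x4, takes a point from world to camera coordinates). Camera axes: x right, y down, z forward; pixel columns grow to the right and rows downward; lengths in m; the calibration is good to about 2 mm. A picture is of the moment at which its call begins.
A pose or a line that the arm cannot do raises r.PlanningError and nothing moves.
- r.hand_in(): hands the job in, once; it reports no verdict.
Readings, each from a call of its own:
- r.current_t(): time.
- r.current_q(): joint angles.
- r.current_qvel(): joint speeds.
- r.current_effort(): joint torques, N m.
- r.current_tool_pos(): TCP position.
- r.current_ee_rot(): TCP orientation.
- r.current_contact_force(): force on the tool from outside, world axes, zero at the start.
- r.current_torque(): the same for the moment, N m.
- r.current_opening(): opening from 0.0 (shut) to 1.0 (fully open).
Only numpy, scipy, OpenCV 4.12 (cv2) and the standard library are available. Lean on these libraries where they do the work, as an engineer would, in place of code of your own. Each camera call takes 0.05 s, during which the arm holds its last target.

## Working session

There is one attempt and no reset: what is moved stays moved. The work goes in short steps, each a Python script; the robot and the scene stay as the last script left them, time stands still between calls to the robot, and variables do not carry over. Pictures are saved under pics/ and viewed, and the job is handed in when it is done.

```bash
mkdir -p pics; ls; python3 - <<'E'
from cell import r, optics
import cv2,numpy as np
for n in("top","side"):
    d=optics.get_image(n); cv2.imwrite(f"pics/{n}0.png",d["pixels"][:,:,::-1])
    np.savez(f"{n}0.npz",**d)
    print(n,d["fx"],d["cx"],d["cy"]); print(np.round(np.linalg.inv(d["camera_from_world"]),3))
print(r.current_t(),r.finger_overhang,r.current_ee_rot(),r.current_opening())
E
```

```text
pics
top 516.9358101182775 274.95300849523454 210.50445790578226
[[ 0.014 -0.993  0.114  0.347]
 [-1.    -0.015 -0.003 -0.017]
 [ 0.005 -0.114 -0.994  1.59 ]
 [ 0.     0.     0.     1.   ]]
side 455.85292515607574 282.7244099586545 207.29752990873143
[[ 0.725 -0.392  0.566 -0.062]
 [-0.689 -0.406  0.601 -0.627]
 [-0.006 -0.825 -0.565  0.678]
 [ 0.     0.     0.     1.   ]]
0.1 0.022 [ 1.79428959e-01  9.83770797e-01 -4.97062697e-04 -1.41709760e-04] 0.9976156005881774
```

View pics/top0.png

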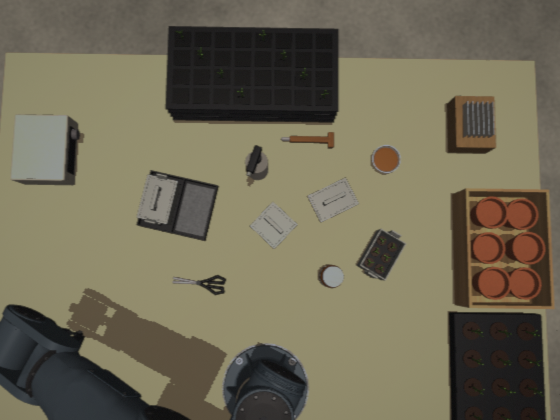

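View pics/side0.png

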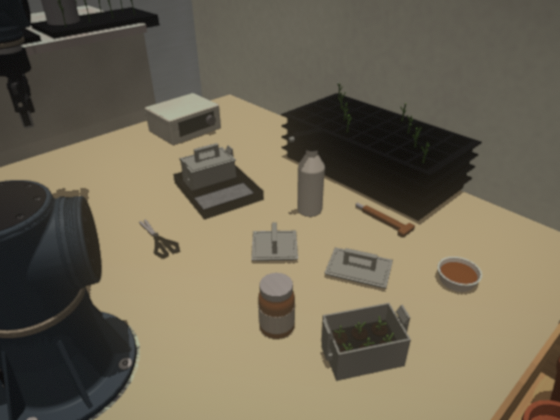

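The top view shows the tub at about (381,254), the oblong lid at (333,199) and the square lid at (273,226). The free bay is at (195,208), with the stored tub at (157,200), the jar at (332,276) and the mister at (257,163). Next I'll measure the poses from depth.

```bash
cat > h.py <<'E'
import numpy as np,cv2
def cloud(d):
    z=d["depth"].astype(float); v,u=np.mgrid[:z.shape[0],:z.shape[1]]
    P=np.stack([(u-d["cx"])/d["fx"]*z,(v-d["cy"])/d["fy"]*z,z],-1)
    T=np.linalg.inv(d["camera_from_world"]); W=P@T[:3,:3].T+T[:3,3]; W[z==0]=np.nan
    return W
def proj(d,p):
    T=d["camera_from_world"]; c=T[:3,:3]@np.asarray(p)+T[:3,3]
    return d["fx"]*c[0]/c[2]+d["cx"],d["fy"]*c[1]/c[2]+d["cy"]
def rect(P):
    (c,s,a)=cv2.minAreaRect(P[:,:2].astype(np.float32)*1000)
    if s[0]<s[1]: s=s[::-1]; a+=90
    return np.round(c,1),np.round(s,1),round((a+90)%180-90,2),len(P)
E
python3 - <<'E'
from h import *
t=dict(np.load("top0.npz"));s=dict(np.load("side0.npz"))
W=cloud(t);S=cloud(s)
print("table z top",np.nanmedian(W[300:330,250:300,2]),np.nanmedian(S[330:360,180:220,2]), "noise",np.nanstd(W[300:330,260:300,2]))
for n,(u,v) in dict(tub=(381,254),lid=(333,199),sq=(273,226),matc=(195,208),stored=(157,200),jar=(332,276)).items(): print(n,W[v,u])
def box(W,c,rad,z0,z1):
    m=(np.hypot(W[...,0]-c[0],W[...,1]-c[1])<rad)&(W[...,2]>z0)&(W[...,2]<z1); return W[m]
for n,(u,v),rad,rng in [("tub",(381,254),.085,[(.05,.08),(.064,.075),(.08,.1)]),("lid",(333,199),.085,[(.005,.025),(.035,.06)]),("sq",(273,226),.075,[(.005,.025),(.035,.06)]),
   ("matf",(195,208),.1,[(.003,.015),(.02,.04)]),("stored",(157,200),.1,[(.06,.095),(.1,.13)])]:
    c=W[v,u]
    for a,b in rng:
        for nm,C in(("T",W),("S",S)):
            P=box(C,c,rad,a,b)
            if len(P)>5: print(n,nm,a,b,rect(P),np.round(P.mean(0),4))
E
python3 - <<'E'
import cv2
im=cv2.imread("pics/top0.png")
cv2.imwrite("pics/crop1.png",cv2.resize(im[140:300,230:430],None,fx=4,fy=3.75,interpolation=cv2.INTER_CUBIC))
cv2.imwrite("pics/crop2.png",cv2.resize(im[155:255,120:240],None,fx=6,fy=6,interpolation=cv2.INTER_CUBIC))
E
```

```text
table z top 0.00012123582807843647 0.001073613253181227 noise 0.00342686338626681
tub [ 0.39833177 -0.34347982  0.02871541]
lid [ 0.56093928 -0.19636446  0.04721979]
sq [ 0.47591615 -0.01675628  0.05668432]
matc [0.53269465 0.22500942 0.00328367]
stored [0.54558507 0.3254894  0.08153048]
jar [ 0.33126479 -0.18708289  0.10508808]
tub T 0.05 0.08 (array([ 396. , -338.3]), array([142.2,  88. ]), -30.17, 344) [ 0.3996 -0.341   0.0643]
tub S 0.05 0.08 (array([ 398.6, -339.7]), array([145.9,  89.2]), -30.0, 1999) [ 0.3986 -0.3443  0.0625]
tub T 0.064 0.075 (array([ 396. , -338.4]), array([142.3,  87.8]), -29.9, 176) [ 0.3979 -0.3409  0.0691]
tub S 0.064 0.075 (array([ 398.5, -339.3]), array([144.9,  88.8]), -30.03, 802) [ 0.3986 -0.3451  0.0691]
tub T 0.08 0.1 (array([ 397.3, -338.9]), array([145.3,  30.2]), -30.05, 74) [ 0.402  -0.3412  0.0874]
tub S 0.08 0.1 (array([ 398.5, -340. ]), array([146. ,  31.5]), -30.24, 242) [ 0.4063 -0.3463  0.0874]
lid T 0.005 0.025 (array([ 562.4, -199.2]), array([161.7, 160.5]), -81.07, 1235) [ 0.5629 -0.1982  0.0137]
lid S 0.005 0.025 (array([ 565.7, -198
[... 790 characters left out ...]
.003 0.015 (array([522.3, 207.3]), array([183.6, 150.7]), -11.76, 1217) [0.5322 0.2296 0.0079]
matf T 0.02 0.04 (array([529.4, 231.5]), array([174.3, 118.2]), -11.92, 346) [0.5348 0.2367 0.028 ]
matf S 0.02 0.04 (array([531. , 234.3]), array([174.8, 130.7]), -11.85, 828) [0.5326 0.2374 0.028 ]
stored T 0.06 0.095 (array([549.8, 328.7]), array([145.2,  93.1]), -11.9, 1322) [0.5493 0.3272 0.0787]
stored S 0.06 0.095 (array([550.3, 325.6]), array([146. ,  97.1]), -14.05, 1060) [0.5444 0.315  0.0776]
stored T 0.1 0.13 (array([549.7, 328.8]), array([144.9,  16.8]), -16.1, 123) [0.5493 0.3278 0.1139]
stored S 0.1 0.13 (array([550.3, 326.1]), array([70.1, 16.7]), -10.59, 155) [0.5489 0.3251 0.1123]
```

View pics/crop1.png

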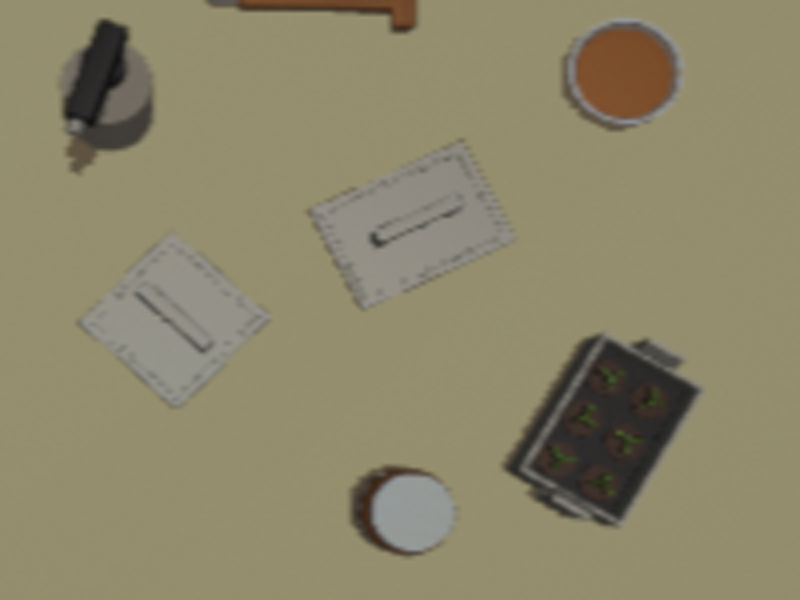

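View pics/crop2.png

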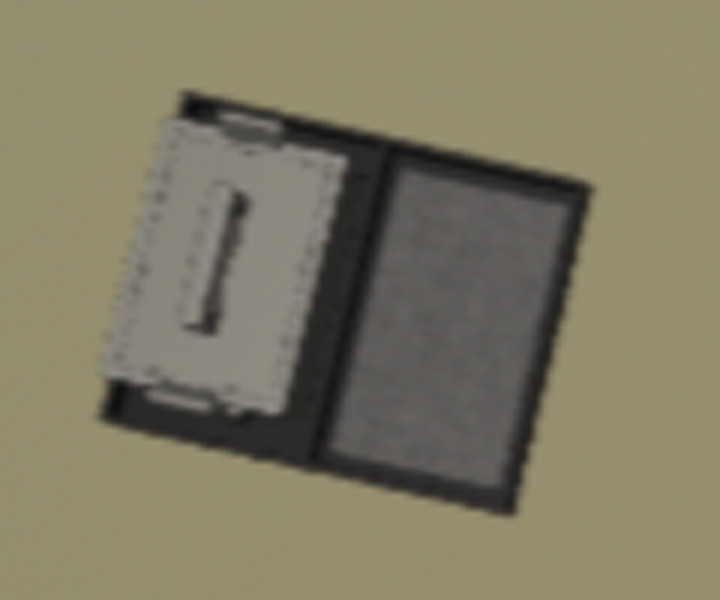

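```bash
python3 - <<'E'
from h import *
t=dict(np.load("top0.npz"));s=dict(np.load("side0.npz"))
W=cloud(t);S=cloud(s)
tc=np.array([.541,.276])
for nm,C,d in(("T",W,t),("S",S,s)):
    R=np.hypot(C[...,0]-tc[0],C[...,1]-tc[1])
    m=(R<.15)&(C[...,2]>.022)&(C[...,2]<.036); print("tray",nm,rect(C[m]))
    # mat: grey pixels at low z within tray
    mx=d["pixels"].astype(int).max(-1)
    a=np.deg2rad(-11.85); ux=np.array([np.cos(a),np.sin(a)]);uy=np.array([-ux[1],ux[0]])
    D=C[...,:2]-np.array([.5305,.2265]); p=D@ux;q=D@uy
    ok=(abs(p)<.079)&(abs(q)<.047)&(abs(C[...,2]-.006)<.009)
    print("br",np.percentile(mx[ok],[5,25,50,75,95]))
    k=(ok&(mx>65)).astype(np.uint8); k=cv2.morphologyEx(k,cv2.MORPH_OPEN,np.ones((3,3)))>0
    print("mat",nm,rect(C[k]),np.nanmedian(C[k][:,2]))
    for n,c,rd,z in(("mister",(.65,.03),.1,(.15,.24)),("mister low",(.65,.03),.1,(.03,.15)),("jar",(.331,-.187),.06,(.09,.12))):
        m=(np.hypot(C[...,0]-c[0],C[...,1]-c[1])<rd)&(C[...,2]>z[0])&(C[...,2]<z[1]); P=C[m]
        print(n,nm,np.round(P.min(0),3),np.round(P.max(0),3)) if len(P) else 0
    # lid plate: tight z and exclude table
    m=(np.hypot(C[...,0]-.5645,C[...,1]+.1985)<.083)&(C[...,2]>.0105)&(C[...,2]<.02)
    k=cv2.morphologyEx(m.astype(np.uint8),cv2.MORPH_OPEN,np.ones((3,3)))>0
    print("lid",nm,rect(C[k]))
E
```

```text
tray T (array([539.3, 278.1]), array([213.4, 174.2]), 77.99, 437)
br [55. 91. 94. 96. 98.]
mat T (array([528.7, 226.3]), array([151.1,  90. ]), -11.82, 1354) 0.006009292202048044
mister T [0.598 0.014 0.15 ] [0.68  0.058 0.233]
mister low T [0.622 0.003 0.031] [0.683 0.068 0.15 ]
jar T [ 0.303 -0.216  0.09 ] [ 0.36  -0.158  0.119]
lid T (array([ 562.5, -198.7]), array([131.7,  87.1]), -62.95, 350)
tray S (array([540. , 275.5]), array([215.7, 176.2]), 77.64, 848)
br [ 84. 103. 107. 109. 111.]
mat S (array([536.7, 240. ]), array([150.4,  64. ]), -11.0, 663) 0.007216786549672061
mister S [0.598 0.011 0.15 ] [0.68  0.06  0.229]
mister low S [ 0.622 -0.     0.03 ] [0.678 0.06  0.15 ]
jar S [ 0.301 -0.219  0.09 ] [ 0.362 -0.159  0.114]
lid S (array([ 565.7, -198.8]), array([131.7,  95.6]), -62.86, 1510)
```

```bash
cat >> h.py <<'E'
from scipy.spatial.transform import Rotation as Ro
def q(b):  # tool down, jaw y axis at b degrees
    b=np.deg2rad(b); y=np.array([np.cos(b),np.sin(b),0]); z=np.array([0,0,-1.]); x=np.cross(y,z)
    return Ro.from_matrix(np.stack([x,y,z],1)).as_quat()
LID=np.array([.5644,-.1986]);AL=-63.05
TUB=np.array([.3975,-.3392]);AT=-30.1
MAT=np.array([.5293,.2255]);AM=-11.95
E
python3 - <<'E'
from h import *
from cell import r
R=Ro.from_quat(r.current_ee_rot()).as_matrix(); print(np.degrees(np.arctan2(R[1,1],R[0,1])))
for h in(0,180):
  for p,z,a in((LID,.13,AL),(LID,.049,AL),(TUB,.23,AT),(TUB,.109,AT),(TUB,.35,AT),([.45,0.],.35,-20),(MAT,.35,AM),(MAT,.111,AM)):
    k=r.inverse_kinematics([*p,z],q(a+90+h)); print(h,None if k is None else np.round(k,2))
E
```

```text
69.327000096302
0 [-0.42  0.58  1.62 -0.    0.94 -0.89]
0 [-0.42  0.7   1.65 -0.    0.79 -0.89]
0 [-0.8   0.33  1.75 -0.    1.07 -1.84]
0 [-0.8   0.5   1.84 -0.    0.8  -1.84]
0 [-0.8   0.22  1.59 -0.    1.34 -1.84]
0 [-0.1   0.07  1.76 -0.    1.31 -1.33]
0 [ 0.32  0.32  1.46 -0.    1.37 -1.04]
0 [ 0.32  0.58  1.7  -0.    0.87 -1.04]
180 [-0.42  0.58  1.62 -0.    0.94  2.26]
180 [-0.42  0.7   1.65 -0.    0.79  2.26]
180 [-0.8   0.33  1.75 -0.    1.07  1.3 ]
180 [-0.8   0.5   1.84 -0.    0.8   1.3 ]
180 [-0.8   0.22  1.59 -0.    1.34  1.3 ]
180 [-0.1   0.07  1.76 -0.    1.31  1.82]
180 [ 0.32  0.32  1.46 -0.    1.37  2.1 ]
180 [ 0.32  0.58  1.7  -0.    0.87  2.1 ]
```

```bash
python3 - <<'E'
from h import *
from cell import r,optics
r.move_to([.42,.0,.33],q(AL+90))
r.set_gripper(.55,60)
r.move_to([*LID,.13],q(AL+90))
r.move_linear([*LID,.049],vel=.12)
print(r.current_t(),r.current_contact_force())
r.set_gripper(0,60)
print(r.current_t(),r.current_contact_force(),r.current_opening(),r.current_torque())
r.move_linear([*LID,.16],vel=.15)
print(r.current_t(),r.current_contact_force(),r.current_opening(),r.current_tool_pos())
r.move_to([*TUB,.20],q(AT+90))
d=optics.get_image("side"); np.savez("side1.npz",**d); cv2.imwrite("pics/side1.png",d["pixels"][:,:,::-1])
print(r.current_t(),r.current_tool_pos(),r.current_ee_rot())
E
```

```text
4.6417 [0.6903154  0.11455202 0.38032766]
5.05 [-0.7128664   0.38387077  7.01957448] 0.1256039814744682 [0.12933177 0.18966485 0.05273793]
5.9417 [-0.23484371 -0.21000378 -2.14180262] 0.129465226227106 [ 0.56389837 -0.19839923  0.15901986]
6.9 [ 0.39810294 -0.3386198   0.19942783] [ 2.59834011e-01  9.65653194e-01  3.11955532e-04 -3.13226112e-04]
```

View pics/side1.png

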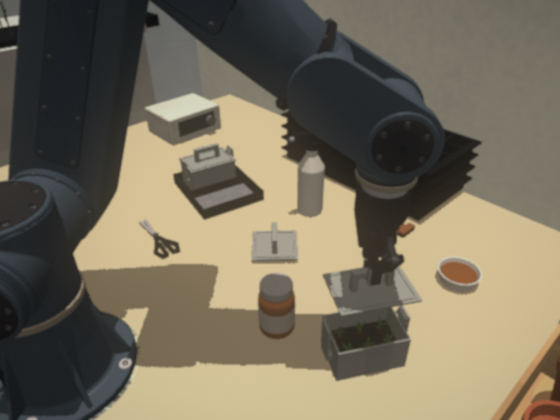

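The lid is held level by its bar, with the plate at about (372,290) above the tub at (365,340). Next I'll measure the lid-to-tub offset in this one camera.

```bash
cat > m.py <<'E'
from h import *
from cell import r,optics
from scipy.optimize import least_squares
def fitrect(P,L,Wd,guess,ang):
    # pose from rect at fixed size: minAreaRect + median-robust support edges
    return rect(P)
def meas(d,tcp,tag):
    C=cloud(d); z=tcp[2]-.049
    m=(np.hypot(C[...,0]-tcp[0],C[...,1]-tcp[1])<.095)&(abs(C[...,2]-(z+.0135))<.006)
    a=np.deg2rad(AT);ux=np.array([np.cos(a),np.sin(a)]);uy=np.array([-ux[1],ux[0]])
    P=C[m]; print(tag,"plate",rect(P),"z",np.median(P[:,2])-z)
    # plane tilt
    A=np.c_[P[:,:2]-tcp[:2],np.ones(len(P))]; s=np.linalg.lstsq(A,P[:,2],rcond=None)[0]; print("tilt deg",np.degrees(s[:2]))
    for nm,(lo,hi) in dict(rim=(.062,.074),clips=(.08,.095)).items():
        m=(np.hypot(C[...,0]-TUB[0],C[...,1]-TUB[1])<.085)&(C[...,2]>lo)&(C[...,2]<hi)
        if m.sum()>9: print(tag,nm,rect(C[m]))
E
python3 - <<'E'
from m import *
print(r.current_t(),r.current_tool_pos())
for n in("side","top"):
    d=optics.get_image(n); np.savez(n+"2.npz",**d); meas(d,r.current_tool_pos(),n)
print(r.current_t(),r.current_tool_pos(),r.current_contact_force(),r.current_torque())
E
```

```text
6.9 [ 0.39810294 -0.3386198   0.19942783]
side plate (array([ 399.3, -338.4]), array([132.4,  95.1]), -30.21, 2721) z 0.014373838858811605
tilt deg [0.10780657 0.30844259]
side rim (array([ 398.6, -339.7]), array([145.6,  89. ]), -30.13, 719)
side clips (array([ 398.2, -340.1]), array([146.2,  32.4]), -30.74, 244)
top plate (array([ 422.4, -300.3]), array([132.1,  21.7]), -38.66, 147) z 0.013574486067194858
tilt deg [0.79086352 0.86455564]
top rim (array([ 416.8, -304.3]), array([125.1,   9.7]), -29.06, 64)
7.0 [ 0.39823015 -0.33854674  0.1995619 ] [-0.40225756  0.20955203 -0.51839781] [0.00100859 0.02550531 0.00347075]
```

```bash
python3 - <<'E'
from m import *
G=np.array([.3974,-.3398]); c=G.copy()
r.move_linear([*c,.140],rot=q(AT+90),vel=.1)
for i in range(2):
    p=np.mean([r.current_tool_pos() for _ in range(3)],0); print(r.current_t(),c,p)
    c=c+(G-p[:2]); r.move_linear([*c,.140-.006*(i+1)],vel=.06)
r.sleep(.1)
print(r.current_tool_pos(),r.current_contact_force())
d=optics.get_image("side"); meas(d,r.current_tool_pos(),"s"); cv2.imwrite("pics/side3.png",cv2.resize(d["pixels"][220:400,280:460,::-1],None,fx=3,fy=3))
np.save("c.npy",c); print(r.current_t(),c)
E
```

```text
7.75 [ 0.3974 -0.3398] [ 0.39767632 -0.33999036  0.14041872]
8.0 [ 0.39712368 -0.33960964] [ 0.39705866 -0.33955869  0.13397724]
[ 0.39748457 -0.33987143  0.12799109] [-0.00074683  0.3309113  -0.4841305 ]
s plate (array([ 398.8, -339.3]), array([145.7,  94.4]), -30.48, 2699) z 0.014306693842281545
tilt deg [0.1105424  0.14285456]
s rim (array([ 371.1, -354.9]), array([151.8,  75.8]), -61.22, 496)
s clips (array([ 398.8, -339.3]), array([145.7,  94.4]), -30.48, 2499)
8.4 [ 0.39746502 -0.33985095]
```

View pics/side3.png

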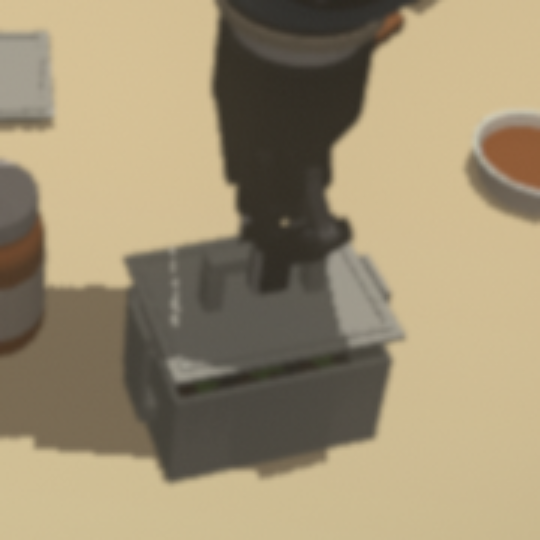

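```bash
python3 - <<'E'
from m import *
c=np.load("c.npy"); z=.128
while z>.1045:
    z-=.0015
    r.move_linear([*c,z],vel=.03)
    f=r.current_contact_force(); p=r.current_tool_pos()
    print(round(r.current_t(),2),round(z,4),np.round(p*1000,1),np.round(f,1),np.round(r.current_torque(),2))
    if f[2]>28 or np.hypot(f[0],f[1])>12: break
E
```

```text
8.65 0.1265 [ 397.5 -339.8  126.5] [-0.6  0.4 -0. ] [ 0.01 -0.04 -0.01]
8.9 0.125 [ 397.4 -339.8  124.9] [ 0.  -0.1 -1. ] [-0.04  0.04 -0.02]
9.15 0.1235 [ 397.5 -339.9  123.6] [-0.4 -0.1 -0.1] [-0.07  0.06 -0.03]
9.4 0.122 [ 397.6 -340.   122.2] [-0.  -0.3  4.2] [-0.03  0.03 -0.03]
9.65 0.1205 [ 397.6 -340.   120.7] [-0.7  0.   4.5] [-0.03  0.09  0.05]
9.9 0.119 [ 397.7 -340.1  119.3] [-1.7  0.2  5.7] [ 0.01  0.16 -0.01]
10.15 0.1175 [ 397.7 -340.2  117.9] [-1.8  0.6  6.3] [-0.06  0.1   0.02]
10.4 0.116 [ 397.5 -339.9  115.9] [-0.2 -2.2  1. ] [-0.32 -0.19  0.03]
10.65 0.1145 [ 397.  -339.3  113.8] [-0.2  0.5 -4. ] [-0.03  0.01  0.  ]
10.9 0.113 [ 397.3 -339.7  112.7] [ 0.4  0.1 -2.8] [ 0.05  0.01 -0.  ]
11.15 0.1115 [ 397.5 -339.9  111.5] [-0.   0.2 -1.2] [ 0.02 -0.02 -0.03]
11.4 0.11 [ 397.4 -339.8  109.9] [ 0.7 -0.6 -1. ] [-0.02  0.02  0.01]
11.65 0.1085 [ 397.5 -339.9  109.6] [-4.4  5.  16.7] [ 0.75  0.77 -0.07]
11.9 0.107 [ 397.5 -339.9  109.5] [-10.6   9.8  36.1] [ 1.55  1.7  -0.01]
```

```bash
python3 - <<'E'
from m import *
c=np.load("c.npy")
r.move_linear([*c,.1092],vel=.03)
print(r.current_tool_pos(),r.current_contact_force(),r.current_torque(),r.current_opening())
d=optics.get_image("side"); np.savez("side4.npz",**d);meas(d,r.current_tool_pos(),"s"); cv2.imwrite("pics/side4.png",cv2.resize(d["pixels"][240:400,290:450,::-1],None,fx=3.7,fy=3.7,interpolation=cv2.INTER_CUBIC))
d=optics.get_image("top"); np.savez("top4.npz",**d); cv2.imwrite("pics/top4.png",cv2.resize(d["pixels"][180:300,320:440,::-1],None,fx=4,fy=4,interpolation=cv2.INTER_CUBIC))
E
```

```text
[ 0.39760682 -0.33998807  0.10965767] [-2.792501    2.53092807  9.54177856] [0.32717177 0.32404179 0.05108665] 0.12670592112206158
s plate (array([ 398.6, -339.7]), array([145.,  94.]), -30.14, 2544) z 0.014529709408375058
tilt deg [0.27406608 0.23529955]
s rim (array([ 398.5, -339.3]), array([145.6,  93.1]), -30.36, 600)
s clips (array([ 398.8, -340. ]), array([146.3,  33.1]), -30.98, 360)
```

View pics/side4.png

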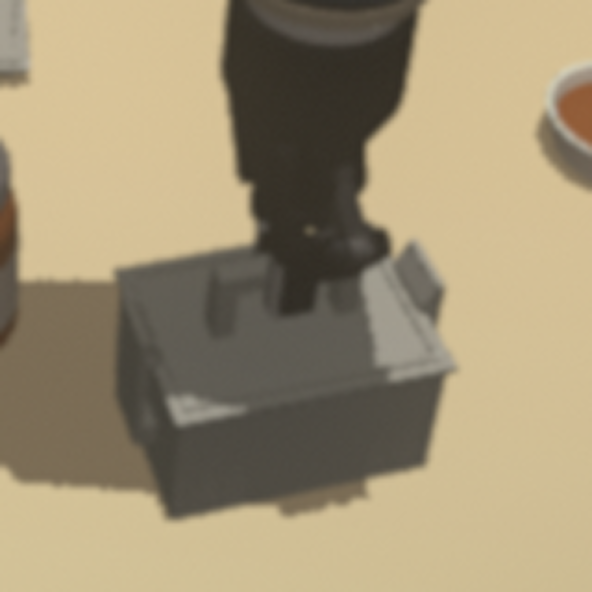

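View pics/top4.png

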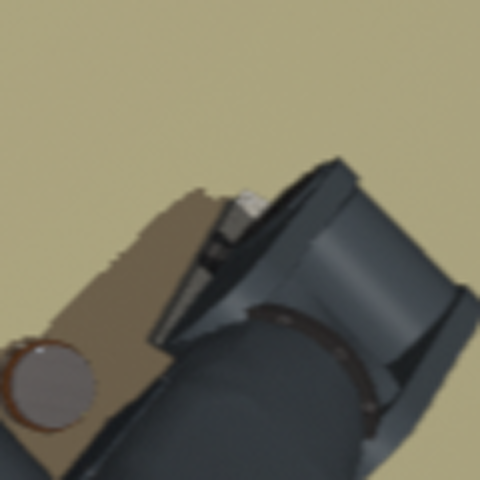

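The lid looks flat on the rim. The +x clip is at about (418,280) in the crop, but I can't clearly see the -x clip at the left end, so I'll compare with the first pictures.

```bash
python3 - <<'E'
from h import *
a=dict(np.load("side0.npz"));b=dict(np.load("side4.npz"))
out=[cv2.resize(x["pixels"][290:390,310:420,::-1],None,fx=3.6,fy=4,interpolation=cv2.INTER_CUBIC) for x in(a,b)]
cv2.imwrite("pics/cmp.png",np.clip(np.hstack(out).astype(float)*1.5,0,255))
an=np.deg2rad(AT);ux=np.array([np.cos(an),np.sin(an)]);uy=np.array([-ux[1],ux[0]])
for n,f,T in(("side0","side0.npz",(.3985,-.3398)),("side4","side4.npz",(.3985,-.3398)),("top0","top0.npz",(.3967,-.3387))):
    d=dict(np.load(f));C=cloud(d);D=C[...,:2]-np.array(T);p=D@ux*1000;qq=D@uy*1000;z=C[...,2]*1000
    for sg in(1,-1):
        m=(abs(qq)<14)&(sg*p>58)&(sg*p<85)&(z>71)
        print(n,sg,m.sum()); 
        for lo in range(71,97,4):
            k=m&(z>=lo)&(z<lo+4)
            if k.sum(): print("  z",lo,"n",k.sum(),"x",np.round(np.percentile(sg*p[k],[5,50,95]),1))
E
```

```text
side0 1 158
  z 71 n 10 x [59.9 61.1 62.5]
  z 75 n 18 x [61.9 62.5 69.2]
  z 79 n 30 x [62.3 63.6 68.9]
  z 83 n 32 x [64.  65.5 67.3]
  z 87 n 41 x [65.  68.1 71.8]
  z 91 n 27 x [67.9 69.9 72.5]
side0 -1 112
  z 71 n 11 x [62.  72.  72.5]
  z 75 n 14 x [61.6 72.  72.7]
  z 79 n 17 x [62.6 72.  72.6]
  z 83 n 19 x [64.6 71.8 72.7]
  z 87 n 22 x [66.6 71.6 72.6]
  z 91 n 29 x [68.6 70.4 72.4]
side4 1 179
  z 71 n 9 x [59.  62.4 66.7]
  z 75 n 36 x [58.4 61.7 63.2]
  z 79 n 37 x [62.  64.1 68.3]
  z 83 n 28 x [64.7 66.  67.1]
  z 87 n 40 x [65.8 68.4 72.4]
  z 91 n 29 x [68.4 70.5 72.7]
side4 -1 616
  z 71 n 23 x [58.5 68.6 72.1]
  z 75 n 34 x [58.1 59.9 72.1]
  z 79 n 17 x [62.1 70.7 72.6]
  z 83 n 26 x [63.9 66.8 72.4]
  z 87 n 16 x [67.2 71.9 72.4]
  z 91 n 32 x [68.4 70.3 72.4]
top0 1 47
  z 71 n 5 x [60.6 64.  65.4]
  z 75 n 6 x [61.9 62.9 67.2]
  z 79 n 7 x [63.9 65.4 67.3]
  z 83 n 14 x [64.7 68.3 73. ]
  z 87 n 11 x [66.  70.8 73. ]
  z 91 n 3 x [67.9 70.  70.7]
top0 -1 38
  z 71 n 3 x [59.5 60.2 61.2]
  z 75 n 5 x [61.1 62.5 70. ]
  z 79 n 6 x [63.9 66.3 71.1]
  z 83 n 9 x [63.2 66.3 71.7]
  z 87 n 6 x [65.7 68.9 70.5]
  z 91 n 7 x [68.4 71.  71.8]
  z 95 n 2 x [67.8 68.4 68.9][ WARN:0@0.487] global loadsave.cpp:1063 imwrite_ Unsupported depth image for selected encoder is fallbacked to CV_8U.
```

View pics/cmp.png

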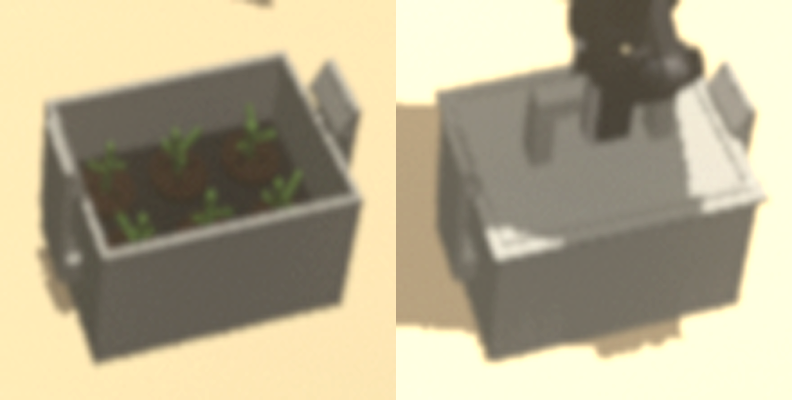

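Both clips read the same as at rest, to within 0.5 mm at every height, and the plate is flat. A small test lift will check that they hold.

```bash
python3 - <<'E'
from m import *
c=np.load("c.npy")
r.set_gripper(0,80)
r.move_linear([*c,.125],vel=.03)
r.sleep(.2)
print(r.current_t(),r.current_tool_pos(),r.current_contact_force(),r.current_torque(),r.current_opening())
d=optics.get_image("side"); np.savez("side5.npz",**d);meas(d,r.current_tool_pos(),"s"); cv2.imwrite("pics/side5.png",cv2.resize(d["pixels"][240:400,290:450,::-1],None,fx=3.7,fy=3.7,interpolation=cv2.INTER_CUBIC))
C=cloud(d);an=np.deg2rad(AT);ux=np.array([np.cos(an),np.sin(an)]);uy=np.array([-ux[1],ux[0]])
D=C[...,:2]-np.array((.3985,-.3398));p=D@ux*1000;qq=D@uy*1000;z=C[...,2]*1000
for sg in(1,-1):
    m=(abs(qq)<14)&(sg*p>58)&(sg*p<85)&(z>95)
    print(sg,np.percentile(sg*p[m],[5,95]),np.percentile(z[m],98))
E
```

```text
13.3417 [ 0.39740876 -0.33977934  0.12482716] [ 0.10019833  0.01673068 -4.69520853] [-0.00179075 -0.0117887   0.01547175] 0.12237822606615403
s plate (array([ 398.8, -339.5]), array([145.1,  94.7]), -30.62, 2594) z 0.014368266805768803
tilt deg [0.27536233 0.327327  ]
s rim (array([ 367. , -354.4]), array([152.,  71.]), -64.66, 418)
s clips (array([ 398.8, -339.5]), array([145.1,  94.7]), -30.62, 2665)
1 [64.03566587 72.25101538] 108.27325262834738
-1 [59.90341181 83.59886367] 511.82008089088845
```

View pics/side5.png

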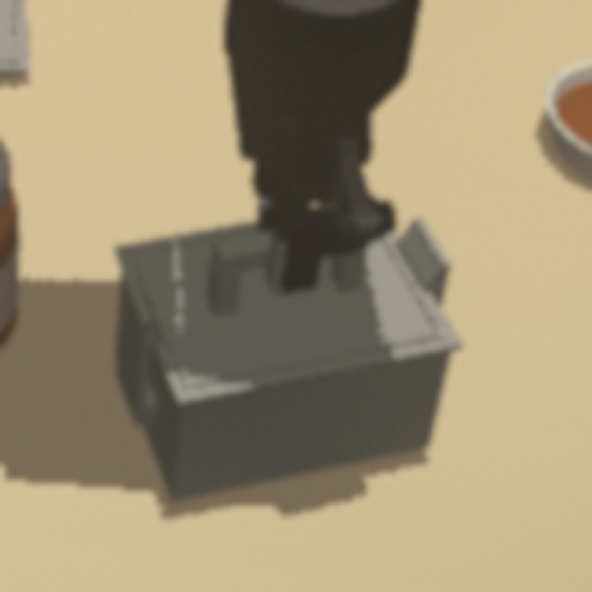

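```bash
python3 - <<'E'
from m import *
c=np.load("c.npy")
r.move_linear([*c,.36],vel=.2)
r.move_to([.46,0,.36],q(-20+90))
print(r.current_t(),r.current_contact_force())
M=np.array([.529,.2252])
r.move_to([*M,.36],q(AM+90))
r.move_linear([*M,.19],vel=.18); 
print(r.current_t(),r.current_tool_pos(),r.current_contact_force(),r.current_torque())
d=optics.get_image("side"); np.savez("side6.npz",**d); cv2.imwrite("pics/side6.png",cv2.resize(d["pixels"][80:260,130:330,::-1],None,fx=3.6,fy=3.3,interpolation=cv2.INTER_CUBIC))
E
```

```text
16.0167 [ 0.06049231 -0.06743032 -3.73197415]
18.0417 [0.52957438 0.22517741 0.19110234] [-0.54267459  0.61975242 -4.04131737] [0.01356111 0.00450619 0.01182082]
```

View pics/side6.png

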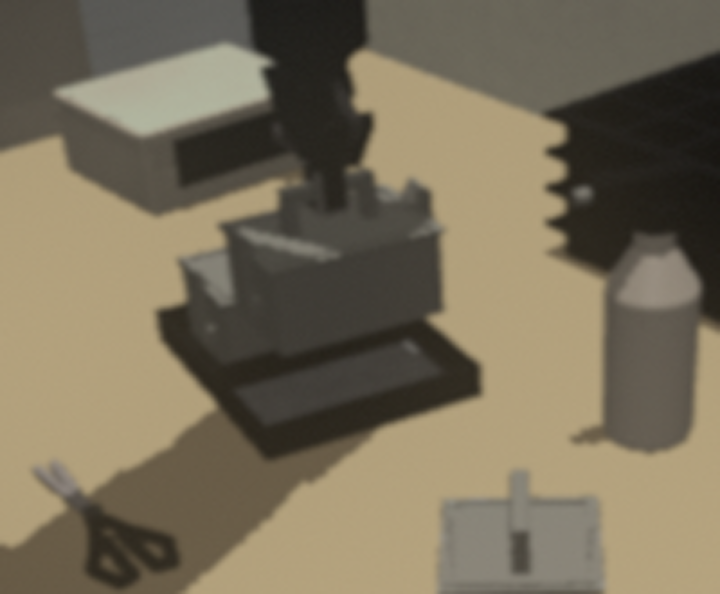

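```bash
python3 - <<'E'
from m import *
M=np.array([.529,.2252])
r.move_linear([*M,.122],vel=.1)
z=.122
while z>.112:
    z-=.001; r.move_linear([*M,z],vel=.03); f=r.current_contact_force(); p=r.current_tool_pos()
    print(round(z,3),np.round(p*1000,1),np.round(f,1))
    if f[2]>1.5 and z<.117 or f[2]>6: break
r.set_gripper(.3)
print(r.current_t(),r.current_contact_force(),r.current_opening())
p=r.current_tool_pos()
r.move_linear([*M,.2],vel=.12)
r.move_to([.40,.05,.33],q(AM+90))
r.move_to([.20,-.30,.33],q(AM+90)) if r.inverse_kinematics([.20,-.30,.33],q(AM+90)) is not None else print("no")
r.sleep(.3)
for n in("top","side"):
    d=optics.get_image(n); np.savez(n+"7.npz",**d); cv2.imwrite(f"pics/{n}7.png",d["pixels"][:,:,::-1])
print(r.current_t(),r.current_contact_force())
E
```

```text
0.121 [529.2 225.3 121.4] [ 0.2 -0.4 -3.8]
0.12 [529.  225.2 120. ] [ 0.2 -0.1 -4.2]
0.119 [529.  225.2 118.9] [-0.1 -0.2 -3.9]
0.118 [529.  225.2 117.9] [-0.3  0.5 -4.8]
0.117 [529.  225.2 116.9] [-0.4  0.2 -4.7]
0.116 [529.2 225.3 116.3] [ 0.2 -0.1 -0.8]
0.115 [529.4 225.4 115.7] [-2.   0.5  4.6]
20.975 [ 0.57773786 -0.27768923  0.43751601] 0.301827429264534
24.7167 [ 0.19040398 -0.79099775 -1.08640416]
```

View pics/top7.png

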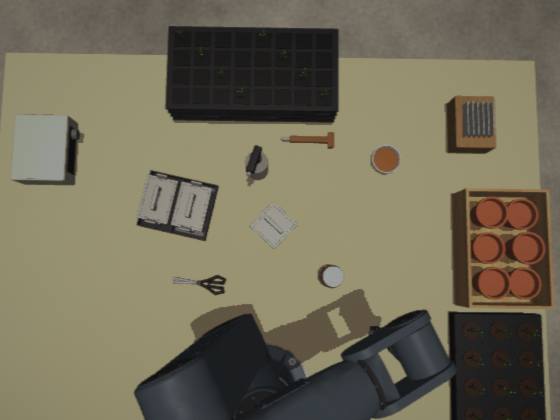

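View pics/side7.png

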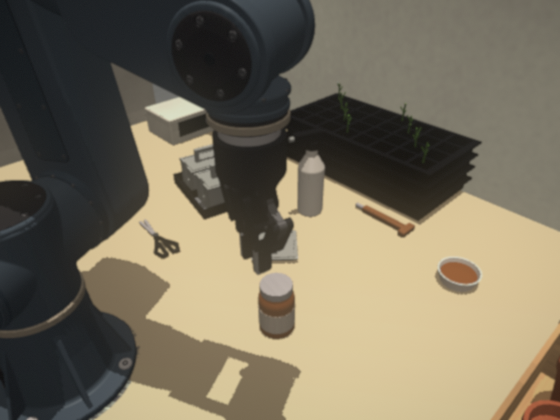

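The closed tub stands in the free bay at about (192,205). The arm is clear, and the square lid (273,226), stored tub (157,200), jar and mister look unmoved. Next I'll check the tub's pose, its clips and the neighbours in numbers.

```bash
python3 - <<'E'
from h import *
t0=dict(np.load("top0.npz"));t=dict(np.load("top7.npz"));C=cloud(t);C0=cloud(t0)
def b(C,c,rd,lo,hi,n=1):
    m=(np.hypot(C[...,0]-c[0],C[...,1]-c[1])<rd)&(C[...,2]>lo)&(C[...,2]<hi); return C[m]
c=(.529,.2252)
an=np.deg2rad(AM);ux=np.array([np.cos(an),np.sin(an)]);uy=np.array([-ux[1],ux[0]])
for nm,c in(("tub",np.array((.529,.2255))),("stored",np.array((.5498,.3287)))):
    D=C[...,:2]-c;p=D@ux*1000;qq=D@uy*1000;z=C[...,2]*1000
    m=(abs(p)<90)&(abs(qq)<51)&(z>60)&(z<90); print(nm,"plate+clips",rect(C[m]))
    k=(abs(p)<55)&(abs(qq)<40)&(abs(qq)>15)&(z>60)&(z<90)
    A=np.c_[p[k],qq[k],np.ones(k.sum())]; s=np.linalg.lstsq(A,z[k],rcond=None)[0]; print(" tilt deg",np.degrees(s[:2]),"z",s[2],"std",np.std(z[k]))
    for sg in(1,-1):
        k=(abs(qq)<14)&(sg*p>62)&(sg*p<82)&(z>85)&(z<110); print(" clip",sg,k.sum(),np.percentile(sg*p[k],[5,95]),z[k].max())
for nm,cc,rd,lo,hi in(("stored",(.5498,.3287),.1,.06,.095),("sq bar",(.483,-.016),.075,.035,.06),("jar",(.331,-.187),.06,.09,.12)):
    for X in(C0,C): print(nm,rect(b(X,cc,rd,lo,hi)))
diff=np.abs(t["pixels"].astype(int)-t0["pixels"]).max(-1)
k=(diff>40)[:265,100:450]; ys,xs=np.nonzero(cv2.morphologyEx(k.astype(np.uint8),cv2.MORPH_OPEN,np.ones((2,2))))
n,l,st,ce=cv2.connectedComponentsWithStats(k.astype(np.uint8)); print([(int(c[0]+100),int(c[1]),int(s[4])) for c,s in zip(ce[1:],st[1:]) if s[4]>8])
cv2.imwrite("pics/crop7.png",cv2.resize(t["pixels"][155:255,120:240,::-1],None,fx=6,fy=6,interpolation=cv2.INTER_CUBIC))
E
```

```text
tub plate+clips (array([529.1, 226.8]), array([144.8,  93.8]), -11.76, 1287)
 tilt deg [-0.24907179  0.45334259] z 80.1064110875335 std 3.2228732646371667
 clip 1 35 [63.4413011  71.94227094] 104.20672029989575
 clip -1 32 [63.1058887  72.22375075] 102.94443890824634
stored plate+clips (array([549.6, 328.9]), array([144.6,  93.4]), -11.62, 1291)
 tilt deg [0.18677399 0.27797661] z 78.36272612947629 std 3.3568407138142673
 clip 1 30 [64.39418709 72.31173048] 101.16497138033687
 clip -1 27 [64.15412334 72.34185678] 99.36640933468243
stored (array([549.8, 328.7]), array([145.2,  93.1]), -11.9, 1322)
stored (array([545.2, 306.5]), array([144.8, 139.2]), -11.47, 1779)
sq bar (array([483.4, -15.9]), array([69.7, 11.9]), 48.42, 100)
sq bar (array([483.4, -15.8]), array([69.7, 12.1]), 48.25, 97)
jar (array([ 331.3, -186.9]), array([57.8, 56.5]), -89.23, 353)
jar (array([ 331.3, -187. ]), array([57.7, 56.5]), -89.3, 352)
[(196, 182, 25), (190, 206, 1169), (210, 200, 24), (323, 203, 11), (204, 221, 22), (381, 248, 1159)]
```

View pics/crop7.png

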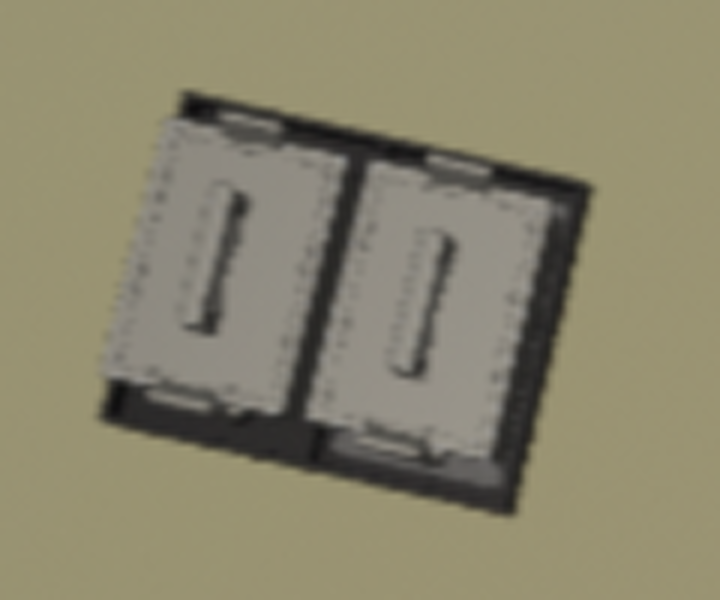

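```bash
python3 -c "
from cell import r
print(r.current_t()); r.hand_in(); print(r.current_t())"
```

```text
24.7167
the job is handed in; nothing more can be done
the job is handed in; nothing more can be done
```

The oblong lid is snapped onto the tub, and the closed tub now stands upright on the mat in the free bay. I handed it in at 24.7 s of the 54 s allowed; no verdict is reported.

- **Lid and clips:** Both clips measured back at their rest position, within 0.5 mm. The lid held through a test lift of about 4.7 N, with the plate level. When pressing, I sampled only about 6 N as the clips gave way, below the 10–15 N expected. The bottom-out press reached 36 N on the wrist, with the load toward the -x end. The picture and the lift afterwards showed nothing wrong there.
- **Tub in the bay:** Its centre is within about 2 mm of the mat's centre and its long side is within 0.2° of the bay's direction. It is level within about 0.5°, and the plate top is at 80 mm, as it should be standing on the mat.
- **Everything else:** The stored tub, square lid and jar measured unmoved to within a few tenths of a millimetre. Comparing the top pictures before and after showed changes only at the tub, the lid and the bay. The area nearer the arm (snips) I checked only by eye. My first re-measurement of the stored tub looked different because it also caught part of the new tub; limited to the stored tub alone, it agreed.

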